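# Third hand: hold a rack's end handle in place for screwing

## Robot

A 7-joint arm with a two-finger parallel gripper is mounted at the origin on the work surface. World frame = base frame: x ahead of the robot, y to its left, z up, the work surface at z = 0. Lengths are in m, angles in rad, forces in N, time in s.
With the tool pointing down it reaches from about 0.4 to 0.85 m from the base axis. Payload 4.5 kg.
Tool frame: the origin (TCP) lies on the centre line of the jaws, within the pads' length; the fingertips stand 25 mm ahead of it and the grasp point (between the pads) lies 6 mm ahead of it; z points along the fingers, y is the direction in which the jaws open and shut (so a half turn about z gives the same grasp; the last joint's range is limited). The gripper opens to 88 mm and grips with 3 to 60 N. Pads are 18 mm wide; open, the fingers measure 123 mm over their backs; the gripper's body (75 mm by 187 mm) begins 45 mm behind the grasp point.
Start: joints at [-1.152, 0.689, -0.195, 1.565, 0.157, 0.902, -0.215], TCP at [0.235, 0.579, 0.264] pointing down, gripper open.
Joint ranges: [-3.01, 3.01], [-0.46, 2.08], [-1.47, 1.51], [0.13, 2.56], [-1, 4.14], [0.04, 2.09], [-2.66, 2.66]. Speed limits (rad/s): [2.57, 2.57, 3.14, 3.14, 3.14, 3.14, 3.14].

## Interface

Orientations are given as a unit quaternion [x, y, z, w].
In Python, from plant import r, eyes gives the robot as it stands.
- The arm moves only by the tool servo_tool, never from a script. Its argument "deltas" is a list of rows, each an object of numbers: "dx", "dy", "dz": the shift along the tool's x, y, z in units of 60 mm (1.0 is 60 mm); "ax", "ay", "az": the turn, a rotation vector about the tool's x, y, z in units of 6 degrees (1.0 is 6 degrees); "hand": the finger opening in mm, from 0 to 88.1. A call has 1 to 10 rows; each row is the pose to reach, as a shift and turn from the pose commanded when the call began, along the tool's axes at that moment; what a row does not reach only later rows make up. A row lasts 1/8 s, in which the tool goes at most 62.5 mm and 10.7 degrees, less where a joint would pass 70% of its speed; a pose out of reach is approached as far as the arm can. A call with a gripper value outside its range is refused whole. The fingers move at their own pace and stop on an object; "newtons" is the grip in N (left out, the last holds). Time passes only in rows, so rows that repeat a pose let the fingers close. It gives the time, the measured TCP pose, the force and the opening at its end, in the units of the state.
- r.get_state(): the state, without advancing time (a new reading comes with each control period).
- eyes.snapshot(name): name is "scene" or "top" or "wrist"; returns (picture, depth): 480x640x3 uint8, red, green, blue; 480x640 float32, m along the optical axis (not along the pixel's ray), 0 where there is no reading.
- eyes.camera_model(name): a dict with "fx", "fy", "cx", "cy" (pixels), "pose" (4x4, takes a point from camera to world coordinates). Camera axes: x right, y up, looking along -z (the intrinsics and any distortion apply to the point x, -y, -z); pixel columns grow to the right and rows downward; lengths in m; the calibration is good to about 2 mm. A picture is of the moment at which its call begins: read the wrist's pose just before it. camera_model takes no time and is no camera call; for the wrist camera it gives the pose at the moment of the call.
- r.finish_job(): hands the job in, once; it reports no verdict.
The state is a dict: "clock": time; "q": joint angles; "qd": joint speeds; "joint_torque": joint torques, N m; "tool_pos": TCP position; "eef_rot": TCP orientation; "contact_force": force on the tool from outside, world axes, zero at the start; "moment": the same for the moment, N m; "opening": opening from 0.0 (shut) to 1.0 (fully open).
Only numpy, scipy, OpenCV 4.12 (cv2) and the standard library are available. Lean on these libraries where they do the work, as an engineer would, in place of code of your own. Each camera call takes 0.05 s, during which the arm holds its last target.

## Task

Lift the loose white end handle up and off its peg, then press its flat face squarely against the bare end of the empty tube rack in the spring jig, level with the rack and centred on it, so that a technician can screw it on. Push steadily with about 9 N (between 6 and 12 N), which slides the rack's sprung carriage back about 18 mm until its pointers stand in the dark bands of the scales; never drive the carriage to the end of its travel, and leave the other things on the trolley alone. The program finishes while still gripping the handle and holding it pressed there: do not let go.

Things in the scene. Friction and masses are not known exactly. Their poses are not given: they have to be found in the camera images.
- handle: Loose white plastic end handle, about 120 g, hanging on the peg. Plate 70 mm wide (y), 6 thick (x), 54 high, with an ear 40 wide on top up to 88 mm; its mating side is all flat. On the other side a vertical grip bar stands on two short arms. Origin: middle of the lower edge of the mating face. x: normal to that face, out of it (grip bar at -58 mm); y: along the width; z: up.
- grip_bar (a point): Middle of the handle's vertical grip bar: 58 mm in front of the mating face, 40 mm above the handle's lower edge; axes as the handle's. The bar is 24 mm (x) by 18 mm (y) and runs from 12 to 68 mm above the lower edge: grip it from above across the 18 mm (y).
- eye (a point): Middle of the upper edge of the closed rectangular eye in the handle's ear, by which it hangs: 80 mm above the handle's lower edge, in mid-thickness of the plate; axes as the handle's. The eye is 18 mm wide (y) and 26 mm high (54 to 80 mm above the lower edge).
- hanger: Fixed upright grey board (100 mm wide, 12 thick, top 160 mm above the table) with one steel peg; its foot, 12 mm high, reaches 45 mm in front. Origin on the table below the board's front; x points from the front into the board, y along it, z up. The handle's mating face leans flat on the front (x = 0).
- peg (a point): Top of the peg's level part, 140 mm above the table; axes as the hanger's. A 7 mm round bar that sticks out towards -x; its upturned end reaches 24.5 mm from the board and stands 8 mm higher. To free the handle raise it about 13 mm (over 8, under 19), then draw it straight out along -x by 40 mm or more.
- jig: Fixed grey base plate of the spring jig, 270 by 150 mm, 12 mm high, from 30 mm to 300 mm along its x. Origin on the table under the bare end face of the rack when the carriage is at rest. x is the direction to push (into the rack, along its length), z up. Nothing stands on the table under the handle's place but the table.
- rack_end (a point): Middle of the lower edge of the bare flat end face (nearer the robot) of the white empty tube rack, 45 mm above the table. The rack, 160 mm long, 70 wide, 88 high, is fixed on the jig's carriage; a like handle is already on its far end. x points from this face into the rack, y along the face, z up. In place, the handle's origin and axes coincide with these, all edges flush.
- carriage (a joint): Travel of the sprung carriage with the rack, in m: 0 at rest, positive pushed back along the jig's x, stop at 0.040. Spring 500 N/m from zero (9 N at 0.018), little friction (0.2 N). A pointer on either side of the carriage runs over a white scale whose dark band, 12 mm long, marks 0.012 to 0.024 (6 to 12 N).
- full_rack: Bystander: white tube rack, 160 by 70 mm, 115 mm high with its red-capped tubes; origin under its middle.
- spray: Bystander: white bottle, 68 mm diameter, 170 mm high; origin under its middle.
- basket: Bystander: open blue plastic basket, 110 by 140 mm, 50 mm high; origin under its middle.
There are look-alikes about, which are no part of the job. Several things look just like the hanger: the one meant starts nearest to the robot's base.

How it is judged:
By the outcome, as a careful person would: the job done as asked, in the order asked, and still so for the second after the job is handed in, while the arm keeps its last pose, push and grip.
It also fails if it takes over 51 s, if anything falls off the work surface, if the arm or the gripper's body presses on something with over 40 N, if the wrist force passes 120 N, or if a joint passes its speed limit or range.

## Working session

There is one attempt and no reset: what is moved stays moved. The work goes in short steps, Python scripts to look and compute and a tool call to move; the robot and the scene stay as the last step left them, time stands still between calls to the robot, and variables do not carry over. Pictures are saved under pics/ and viewed, and the job is handed in when it is done.

Besides the shell and the picture viewer there is one more tool, called after "Request:" as name([rows], argument=value, ...), one row to a line, values as JSON. servo_tool: Moves the arm, as the interface text tells. Its arguments: {"type":"object","properties":{"deltas":{"type":"array","items":{"type":"object","properties":{"dx":{"type":"number"},"dy":{"type":"number"},"dz":{"type":"number"},"ax":{"type":"number"},"ay":{"type":"number"},"az":{"type":"number"},"hand":{"type":"number"}}}},"newtons":{"type":"number"}},"required":["deltas"]}

```bash
ls; mkdir -p pics; cat > h.py <<'E'
import numpy as np, cv2, pickle
from plant import r, eyes
from scipy.spatial.transform import Rotation as R
def snap(n,tag):
    m=eyes.camera_model(n); p,d=eyes.snapshot(n)
    cv2.imwrite(f'pics/{tag}.png',p[:,:,::-1]); pickle.dump((p,d,m),open(f'pics/{tag}.pkl','wb')); return p,d,m
def load(tag): return pickle.load(open(f'pics/{tag}.pkl','rb'))
def cloud(d,m):
    v,u=np.mgrid[0:d.shape[0],0:d.shape[1]]
    T=np.array(m['pose']); P=np.stack([(u-m['cx'])/m['fx']*d,-(v-m['cy'])/m['fy']*d,-d],-1)
    return P@T[:3,:3].T+T[:3,3]
E
python3 - <<'E'
from h import *
for n in('scene','top','wrist'):
    p,d,m=snap(n,n+'0'); print({k:(np.round(v,4).tolist() if k=='pose' else v) for k,v in m.items()})
print(r.get_state())
E
```

```text
pics
{'fx': 451.2116272649717, 'fy': 451.2116272649717, 'cx': 314.49955991795366, 'cy': 241.09614857915454, 'pose': [[-0.7642, -0.5519, 0.3338, 1.003], [0.6449, -0.6541, 0.3952, 0.4448], [0.0002, 0.5173, 0.8558, 1.099], [0.0, 0.0, 0.0, 1.0]]}
{'fx': 619.5284342451985, 'fy': 619.5284342451985, 'cx': 319.4773310091153, 'cy': 243.26904459327818, 'pose': [[-0.0202, 0.9888, -0.1481, 0.3744], [-0.9998, -0.0192, 0.0085, 0.0006], [0.0056, 0.1482, 0.9889, 1.5706], [0.0, 0.0, 0.0, 1.0]]}
{'fx': 377.4417380838575, 'fy': 377.4417380838575, 'cx': 315.46272461264056, 'cy': 245.97299570697191, 'pose': [[0.3756, -0.8817, -0.2854, 0.1614], [0.9268, 0.3569, 0.1171, 0.6094], [-0.0014, -0.3084, 0.9512, 0.3833], [0.0, 0.0, 0.0, 1.0]]}
{'clock': 0.15, 'q': array([-1.15225019,  0.68976674, -0.19455126,  1.56605763,  0.15732589,
        0.90255716, -0.21510618]), 'qd': array([ 3.27214865e-04, -1.69157892e-03,  5.85809889e-05, -3.91693939e-03,
       -6.98904674e-04, -1.32904879e-03,  1.97858740e-03]), 'joint_torque': array([-1.73897195e-03, -5.27867925e+01, -1.26844581e+00, -1.53587419e+01,
       -5.25334454e-02,  3.89953682e-03,  1.10181898e-04]), 'tool_pos': array([0.23443958, 0.57889031, 0.26312289]), 'eef_rot': array([ 1.91145577e-01,  9.81561451e-01, -6.93332319e-04, -7.55846427e-05]), 'contact_force': array([-0.5660219 ,  0.28465768, -0.05562343]), 'moment': array([ 0.04462412,  0.05277951, -0.04305976]), 'opening': 1.0018546252363179}
```

View pics/scene0.png

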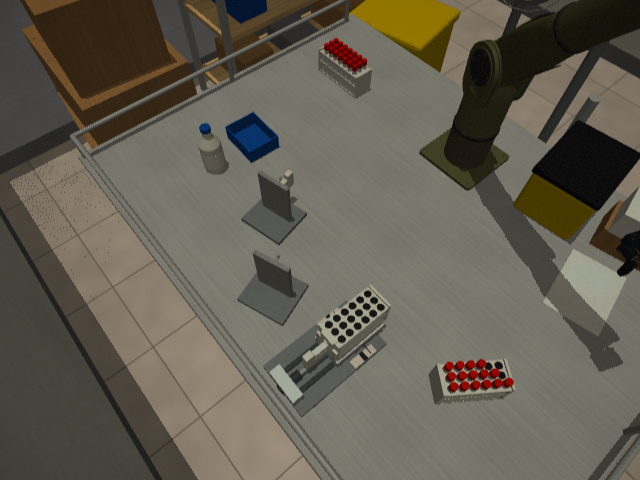

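View pics/top0.png

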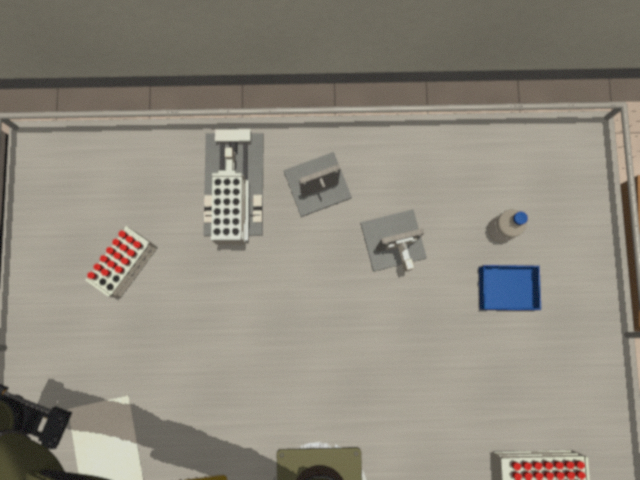

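View pics/wrist0.png

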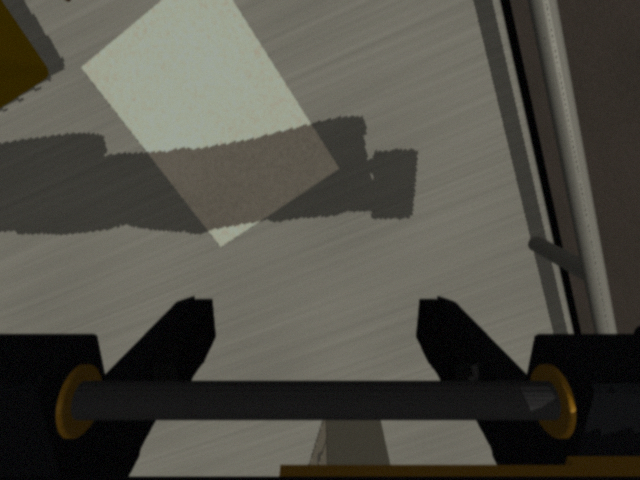

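The scene shows two hangers, at scene (275,205) and (273,285), or top (395,240) and (318,183). The one at top (395,240) carries the white handle and is nearer the base at top (320,475), so it fits the description. I'll confirm it in a crop and measure.

```bash
python3 - <<'E'
from h import *
p,d,m=load('top0'); C=cloud(d,m)
ps,ds,ms=load('scene0'); Cs=cloud(ds,ms)
a=cv2.resize(p[195:285,350:440],(400,400),interpolation=cv2.INTER_CUBIC); b=cv2.resize(ps[155:245,235:325],(400,400),interpolation=cv2.INTER_CUBIC)
cv2.imwrite('pics/crop1.png',np.hstack([a,b])[:,:,::-1])
for uv in [(395,240),(405,265),(318,183),(318,470),(228,205),(230,135),(215,240),(245,240),(207,205),(257,205)]:
    print(uv,C[uv[1],uv[0]].round(3))
def show(C,lo,hi,name):
    k=((C>lo)&(C<hi)).all(-1); P=C[k]; print(name,len(P),P.min(0).round(3),P.max(0).round(3)); return P
# hanger board: high points
P=show(C,[.5,-.3,.1],[.8,.0,.25],'hang+handle')
P=show(C,[.5,.08,.1],[.8,.3,.25],'rack')
t=P[P[:,2]>.12]
print(cv2.minAreaRect(t[:,:2].astype(np.float32)))
E
```

```text
(395, 240) [ 0.589 -0.185  0.162]
(405, 265) [ 0.536 -0.212  0.12 ]
(318, 183) [ 0.744 -0.011  0.098]
(318, 470) [0.068 0.002 0.076]
(228, 205) [0.686 0.203 0.131]
(230, 135) [0.889 0.211 0.038]
(215, 240) [0.603 0.234 0.127]
(245, 240) [0.616 0.174 0.038]
(207, 205) [0.712 0.273 0.016]
(257, 205) [0.71  0.145 0.015]
hang+handle 958 [ 0.525 -0.254  0.1  ] [ 0.773 -0.002  0.169]
rack 2087 [0.602 0.171 0.1  ] [0.795 0.244 0.141]
((0.6860544085502625, 0.2078743726015091), (0.07132673263549805, 0.16704371571540833), 89.3740234375)
```

View pics/crop1.png

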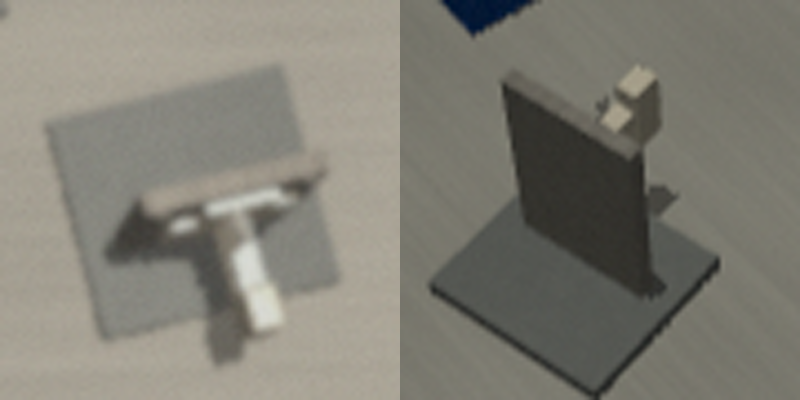

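The crop confirms it: the white handle hangs on this near hanger with its bar facing the robot. Next I'll fit rough poses and plan a move to a close look.

```bash
cat >> h.py <<'E'
def plan(pos,xdir_deg=None,Rt=None):
    """target: world TCP pos, tool z down, tool x at world heading xdir_deg"""
    s=r.get_state(); R0=R.from_quat(s['eef_rot'])
    dp=R0.inv().apply(np.array(pos)-s['tool_pos'])/0.06
    if Rt is None:
        a=np.radians(xdir_deg); x=np.array([np.cos(a),np.sin(a),0]); z=np.array([0,0,-1.]); Rt=R.from_matrix(np.stack([x,np.cross(z,x),z],1))
    rv=(R0.inv()*Rt).as_rotvec(degrees=True)/6
    print('dxyz',dp.round(3),'a',rv.round(3)); return dp,rv
E
python3 - <<'E'
from h import *
p,d,m=load('top0'); C=cloud(d,m)
k=((C>[.5,-.3,.148])&(C<[.8,.0,.25])).all(-1); print(C[k].shape,cv2.minAreaRect(C[k][:,:2].astype(np.float32)))
b=C[k][:,:2]; 
u,s,v=np.linalg.svd(b-b.mean(0)); print(b.mean(0),v[0],np.degrees(np.arctan2(v[0][1],v[0][0])))
k=((C>[.5,-.3,.1])&(C<[.56,.0,.25])).all(-1); print('bar',C[k].mean(0), C[k].min(0),C[k].max(0))
plan([.5,.3,.33],165);plan([.42,-.16,.33],165)
E
```

```text
(465, 3) ((0.667716920375824, -0.11964452266693115), (0.28652435541152954, 0.08560925722122192), 50.641212463378906)
[ 0.65702188 -0.13854011] [-0.65831109 -0.75274598] -131.17119370822022
bar [ 0.5406405  -0.21892955  0.12159112] [ 0.52523924 -0.23104807  0.10024119] [ 0.55929764 -0.20973972  0.13439658]
dxyz [-5.847 -2.649 -1.11 ] a [-0.013  0.    -1.173]
dxyz [ -7.488 -10.256  -1.099] a [-0.013  0.    -1.173]
```

Request:
servo_tool([
  {"dx":-1.0,"dy":-0.45,"dz":-0.2,"az":-0.6},
  {"dx":-2.0,"dy":-0.9,"dz":-0.4,"az":-1.2},
  {"dx":-3.0,"dy":-1.4,"dz":-0.6,"az":-1.8},
  {"dx":-4.0,"dy":-2.0,"dz":-0.6,"az":-2.4},
  {"dx":-4.8,"dy":-2.6,"dz":-0.6,"az":-3},
  {"dx":-5.5,"dy":-3.3,"dz":-0.6,"az":-3.6},
  {"dx":-6.0,"dy":-4.2,"dz":-0.6,"az":-4.2},
  {"dx":-6.4,"dy":-5.1,"dz":-0.6,"az":-4.8},
  {"dx":-6.8,"dy":-6.0,"dz":-0.6,"az":-5.4},
  {"dx":-7.1,"dy":-6.9,"dz":-0.6,"az":-5.7},
])

```text
schema error: expected keys dx, dy, dz, ax, ay, az, hand
```

```bash
python3 - <<'E'
from h import *
s=r.get_state(); print(s['clock'],s['tool_pos'],s['q'])
plan([.49,-.225,.3],192.5)
E
```

```text
0.15 [0.23443958 0.57889031 0.26312289] [-1.15225019  0.68976674 -0.19455126  1.56605763  0.15732589  0.90255716
 -0.21510618]
dxyz [ -8.976 -10.822  -0.599] a [-1.300e-02 -3.000e-03 -5.757e+00]
```

All keys are required.

Request:
servo_tool([
  {"dx":-1.0,"dy":-0.45,"dz":-0.2,"ax":0,"ay":0,"az":-0.6,"hand":88},
  {"dx":-2.0,"dy":-0.9,"dz":-0.4,"ax":0,"ay":0,"az":-1.2,"hand":88},
  {"dx":-3.0,"dy":-1.4,"dz":-0.6,"ax":0,"ay":0,"az":-1.8,"hand":88},
  {"dx":-4.0,"dy":-2.0,"dz":-0.6,"ax":0,"ay":0,"az":-2.4,"hand":88},
  {"dx":-4.8,"dy":-2.6,"dz":-0.6,"ax":0,"ay":0,"az":-3,"hand":88},
  {"dx":-5.5,"dy":-3.3,"dz":-0.6,"ax":0,"ay":0,"az":-3.6,"hand":88},
  {"dx":-6.0,"dy":-4.2,"dz":-0.6,"ax":0,"ay":0,"az":-4.2,"hand":88},
  {"dx":-6.4,"dy":-5.1,"dz":-0.6,"ax":0,"ay":0,"az":-4.8,"hand":88},
  {"dx":-6.8,"dy":-6.0,"dz":-0.6,"ax":0,"ay":0,"az":-5.4,"hand":88},
  {"dx":-7.1,"dy":-6.9,"dz":-0.6,"ax":0,"ay":0,"az":-5.7,"hand":88},
])

```text
clock: 1.4
tool_pos: [0.4742, 0.0353, 0.2996]
eef_rot: [-0.106, 0.994, 0.0, 0.0]
contact_force: [1.8, -0.3, -0.2]
opening: 0.995
```

```bash
python3 - <<'E'
from h import *
s=r.get_state(); print(s['clock'],s['tool_pos'],s['q'])
plan([.49,-.225,.3],192.5)
E
```

```text
1.4 [0.47422145 0.03526287 0.29959636] [ 0.1195428   0.46705754 -0.43469763  1.94755876  0.27209158  0.78342276
  1.31525023]
dxyz [ 0.66  -4.295 -0.007] a [-0.     0.004 -0.049]
```

Request:
servo_tool([
  {"dx":0.15,"dy":-0.8,"dz":0,"ax":0,"ay":0,"az":0,"hand":88},
  {"dx":0.3,"dy":-1.7,"dz":0,"ax":0,"ay":0,"az":0,"hand":88},
  {"dx":0.45,"dy":-2.6,"dz":0,"ax":0,"ay":0,"az":0,"hand":88},
  {"dx":0.6,"dy":-3.5,"dz":0,"ax":0,"ay":0,"az":0,"hand":88},
  {"dx":0.65,"dy":-4.2,"dz":0,"ax":0,"ay":0,"az":0,"hand":88},
  {"dx":0.65,"dy":-4.3,"dz":0,"ax":0,"ay":0,"az":0,"hand":88},
])

```text
clock: 2.15
tool_pos: [0.4897, -0.2268, 0.2991]
eef_rot: [-0.103, 0.995, -0.001, -0.0]
contact_force: [-0.4, 0.5, 0.7]
opening: 0.998
```

```bash
python3 - <<'E'
from h import *
s=r.get_state(); print(s['clock'],s['tool_pos'],s['q'])
p,d,m=snap('wrist','w1')
E
```

```text
2.15 [ 0.4896744  -0.2268085   0.29910552] [ 0.61082886  0.55278961 -0.42435383  1.77243441  0.28659308  0.87791394
  1.83414377]
```

View pics/w1.png

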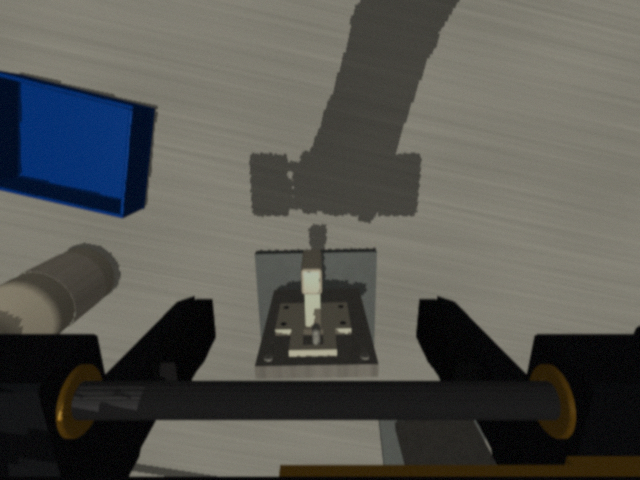

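The wrist picture shows the bar top at (312,265), the handle plate at rows 300–355, and the board's top edge at row 370 from columns 257 to 378. I'll measure with depth.

```bash
python3 - <<'E'
from h import *
p,d,m=load('w1'); C=cloud(d,m)
print('table z',np.median(C[60:200,450:600,2]))
cv2.imwrite('pics/w1c.png',cv2.resize(p[240:385,245:390],(725,725)[:2],interpolation=cv2.INTER_CUBIC)[:580+145,:,::-1][:600])
for v in range(250,380,8): print(v,C[v,312].round(3), C[v,268].round(3),C[v,365].round(3))
k=((C>[.5,-.3,.122])&(C<[.57,-.1,.136])).all(-1);P=C[k];print('bar top',len(P),P.mean(0),P.min(0),P.max(0),cv2.minAreaRect(P[:,:2].astype(np.float32)))
k=((C>[.5,-.3,.152])&(C<[.67,-.1,.17])).all(-1);P=C[k];print('board top',len(P),P.mean(0),P.min(0),P.max(0),cv2.minAreaRect(P[:,:2].astype(np.float32)))
E
```

```text
table z -0.0008489847900398084
250 [ 0.525 -0.223  0.079] [ 0.561 -0.269  0.001] [ 0.536 -0.159  0.008]
258 [ 0.525 -0.223  0.101] [ 0.566 -0.266  0.013] [ 0.544 -0.157  0.011]
266 [ 0.525 -0.222  0.121] [ 0.577 -0.265  0.011] [ 0.554 -0.155  0.01 ]
274 [ 0.53  -0.221  0.127] [ 0.587 -0.263  0.011] [ 0.563 -0.153  0.011]
282 [ 0.537 -0.22   0.127] [ 0.597 -0.262  0.01 ] [ 0.574 -0.15   0.01 ]
290 [ 0.544 -0.219  0.127] [ 0.607 -0.26   0.011] [ 0.583 -0.148  0.011]
298 [ 0.559 -0.216  0.112] [ 0.617 -0.258  0.011] [ 0.593 -0.145  0.011]
306 [ 0.567 -0.214  0.111] [ 0.627 -0.256  0.012] [ 0.603 -0.143  0.012]
314 [ 0.575 -0.212  0.111] [ 0.604 -0.253  0.073] [ 0.581 -0.157  0.077]
322 [ 0.583 -0.211  0.109] [ 0.604 -0.251  0.089] [ 0.582 -0.158  0.093]
330 [ 0.571 -0.213  0.145] [ 0.603 -0.249  0.104] [ 0.582 -0.161  0.109]
338 [ 0.584 -0.21   0.137] [ 0.602 -0.247  0.119] [ 0.583 -0.162  0.122]
346 [ 0.587 -0.21   0.143] [ 0.602 -0.246  0.132] [ 0.583 -0.164  0.135]
354 [ 0.592 -0.209  0.148] [ 0.599 -0.244  0.147] [ 0.582 -0.166  0.149]
362 [ 0.593 -0.208  0.156] [ 0.601 -0.243  0.155] [ 0.583 -0.166  0.158]
370 [ 0.599 -0.207  0.16 ] [ 0.606 -0.242  0.16 ] [ 0.59  -0.165  0.159]
378 [ 0.725 -0.183 -0.   ] [ 0.738 -0.239 -0.002] [ 0.711 -0.114 -0.001]
bar top 559 [ 0.53547699 -0.22110349  0.12649162] [ 0.5233637  -0.23118959  0.12203285] [ 0.56983099 -0.20813611  0.13569018] ((0.5473093390464783, -0.2187862992286682), (0.046720050275325775, 0.01708601973950863), 11.24494743347168)
board top 2228 [ 0.59680409 -0.20402676  0.15822508] [ 0.58096829 -0.25352346  0.15201169] [ 0.61533244 -0.15434884  0.16109671] ((0.5978459715843201, -0.20361018180847168), (0.015522400848567486, 0.10007024556398392), 12.84912109375)
```

View pics/w1c.png

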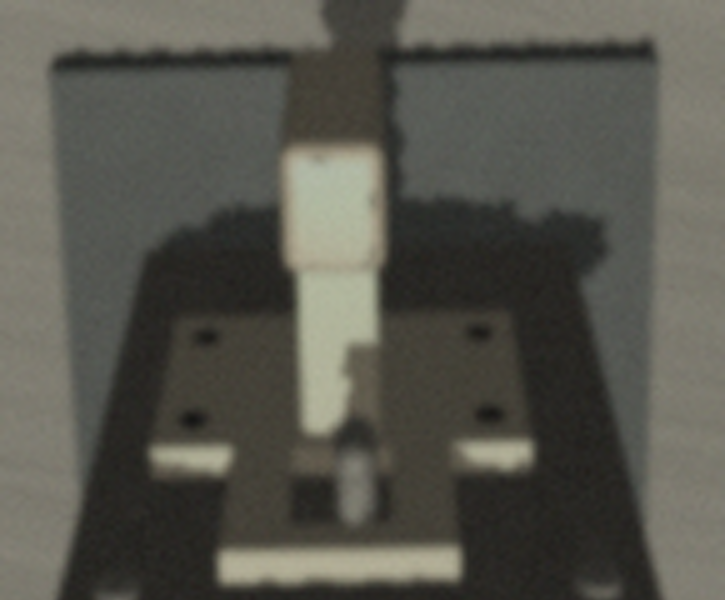

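```bash
python3 - <<'E'
from h import *
print(R.from_quat(r.get_state()['eef_rot']).as_matrix().round(4))
plan([.5365,-.2212,.16],192.85);plan([.5365,-.2212,.107],192.85)
E
```

```text
[[-9.784e-01 -2.067e-01 -5.000e-04]
 [-2.067e-01  9.784e-01 -3.000e-04]
 [ 6.000e-04 -2.000e-04 -1.000e+00]]
dxyz [-0.773 -0.094  2.319] a [-0.002 -0.005 -0.154]
dxyz [-0.774 -0.094  3.203] a [-0.002 -0.005 -0.154]
```

Request:
servo_tool([
  {"dx":-0.4,"dy":-0.05,"dz":0.4,"ax":0,"ay":0,"az":-0.15,"hand":60},
  {"dx":-0.77,"dy":-0.09,"dz":0.9,"ax":0,"ay":0,"az":-0.15,"hand":60},
  {"dx":-0.77,"dy":-0.09,"dz":1.6,"ax":0,"ay":0,"az":-0.15,"hand":60},
  {"dx":-0.77,"dy":-0.09,"dz":2.2,"ax":0,"ay":0,"az":-0.15,"hand":60},
  {"dx":-0.77,"dy":-0.09,"dz":2.2,"ax":0,"ay":0,"az":-0.15,"hand":60},
])

```text
clock: 2.82
tool_pos: [0.535, -0.216, 0.1656]
eef_rot: [-0.115, 0.993, 0.002, -0.003]
contact_force: [-0.5, -0.6, 0.5]
opening: 0.68
```

```bash
python3 - <<'E'
from h import *
s=r.get_state(); print(s['clock'],s['tool_pos'],s['opening'])
plan([.5365,-.2212,.107],192.85)
p,d,m=snap('wrist','w2')
E
```

```text
2.825 [ 0.53501453 -0.21601572  0.16562932] 0.6795506847981764
dxyz [-0.009 -0.094  0.977] a [ 0.038 -0.046  0.062]
```

View pics/w2.png

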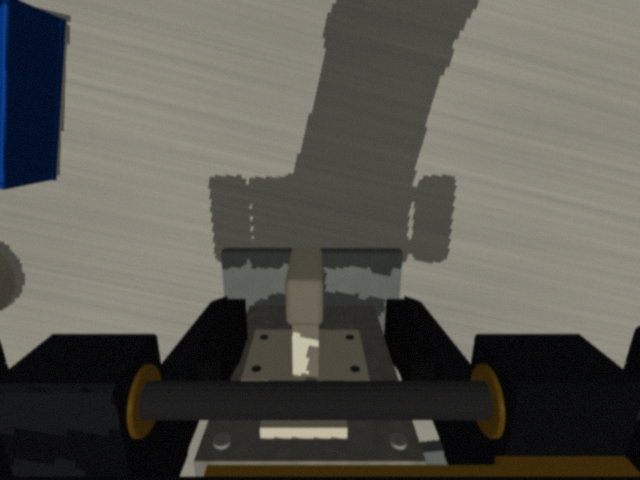

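Request:
servo_tool([
  {"dx":0,"dy":0,"dz":0,"ax":0,"ay":0,"az":0,"hand":60},
  {"dx":0,"dy":0,"dz":0,"ax":0,"ay":0,"az":0,"hand":60},
])

```text
clock: 3.12
tool_pos: [0.5375, -0.2185, 0.1693]
eef_rot: [-0.114, 0.994, -0.0, 0.001]
contact_force: [-0.5, -0.3, -0.1]
opening: 0.684
```

```bash
python3 - <<'E'
from h import *
s=r.get_state(); print(s['clock'],s['tool_pos'],s['qd'].round(4),s['contact_force'])
plan([.5365,-.2212,.107],192.85)
E
```

```text
3.125 [ 0.53753169 -0.21852551  0.16930906] [ 0.0027  0.0058  0.0044  0.004   0.0008 -0.0024 -0.0005] [-0.45459886 -0.29002339 -0.08431227]
dxyz [ 0.029 -0.038  1.038] a [-0.012  0.024  0.034]
```

Request:
servo_tool([
  {"dx":0.02,"dy":-0.03,"dz":0.35,"ax":0,"ay":0,"az":0,"hand":60},
  {"dx":0.02,"dy":-0.03,"dz":0.7,"ax":0,"ay":0,"az":0,"hand":60},
  {"dx":0.02,"dy":-0.03,"dz":1.03,"ax":0,"ay":0,"az":0,"hand":60},
  {"dx":0.02,"dy":-0.03,"dz":1.03,"ax":0,"ay":0,"az":0,"hand":60},
  {"dx":0.02,"dy":-0.03,"dz":1.03,"ax":0,"ay":0,"az":0,"hand":60},
])

```text
clock: 3.75
tool_pos: [0.5366, -0.2207, 0.107]
eef_rot: [-0.114, 0.994, -0.0, 0.001]
contact_force: [-0.4, 0.2, 0.6]
opening: 0.681
```

```bash
python3 - <<'E'
from h import *
s=r.get_state(); print(s['clock'],s['tool_pos'],s['contact_force'])
plan([.5365,-.2212,.107],192.85)
p,d,m=snap('wrist','w3')
E
```

```text
3.75 [ 0.53658155 -0.22070134  0.10701773] [-0.37776579  0.17718885  0.56893455]
dxyz [ 0.003 -0.008  0.   ] a [-0.007  0.016  0.032]
```

View pics/w3.png

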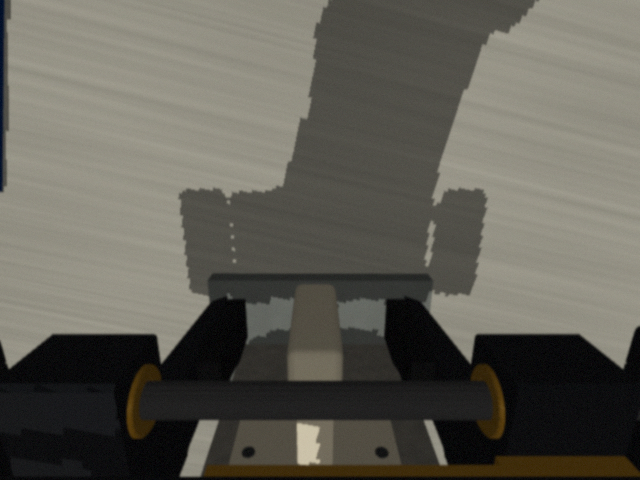

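The bar (columns 288–343) sits midway between the fingers (245–387), so I'm gripping.

Request:
servo_tool([
  {"dx":0,"dy":0,"dz":0,"ax":0,"ay":0,"az":0,"hand":28},
  {"dx":0,"dy":0,"dz":0,"ax":0,"ay":0,"az":0,"hand":20},
  {"dx":0,"dy":0,"dz":0,"ax":0,"ay":0,"az":0,"hand":10},
  {"dx":0,"dy":0,"dz":0,"ax":0,"ay":0,"az":0,"hand":10},
  {"dx":0,"dy":0,"dz":0,"ax":0,"ay":0,"az":0,"hand":10},
  {"dx":0,"dy":0,"dz":0,"ax":0,"ay":0,"az":0,"hand":10},
], newtons=45)

```text
clock: 4.55
tool_pos: [0.5359, -0.2206, 0.1059]
eef_rot: [-0.114, 0.994, 0.0, 0.0]
contact_force: [0.8, -0.0, 0.7]
opening: 0.201
```

```bash
python3 - <<'E'
from h import *
s=r.get_state(); print(s['clock'],s['tool_pos'],s['contact_force'],s['moment'],s['opening']*88.1)
E
```

```text
4.55 [ 0.53588807 -0.22059196  0.10586072] [ 0.77893993 -0.0133719   0.68725611] [-0.00708328 -0.04160637  0.02269934] 17.66516731411535
```

Request:
servo_tool([
  {"dx":0,"dy":0,"dz":-0.11,"ax":0,"ay":0,"az":0,"hand":10},
  {"dx":0,"dy":0,"dz":-0.22,"ax":0,"ay":0,"az":0,"hand":10},
  {"dx":0,"dy":0,"dz":-0.22,"ax":0,"ay":0,"az":0,"hand":10},
  {"dx":0,"dy":0,"dz":-0.22,"ax":0,"ay":0,"az":0,"hand":10},
  {"dx":0,"dy":0,"dz":-0.22,"ax":0,"ay":0,"az":0,"hand":10},
])

```text
clock: 5.18
tool_pos: [0.5358, -0.2205, 0.119]
eef_rot: [-0.114, 0.994, 0.0, -0.0]
contact_force: [0.1, -0.6, -1.8]
opening: 0.2
```

```bash
python3 - <<'E'
from h import *
s=r.get_state(); print(s['clock'],s['tool_pos'],s['contact_force'],s['moment'],s['opening']*88.1)
p,d,m=snap('wrist','w4');p,d,m=snap('scene','s4')
cv2.imwrite('pics/s4c.png',cv2.resize(p[100:280,200:440],(800,600),interpolation=cv2.INTER_CUBIC)[:,:,::-1])
E
```

```text
5.175 [ 0.53581344 -0.22047824  0.11898015] [ 0.05685219 -0.55604253 -1.75978519] [0.08459597 0.05202922 0.00636696] 17.602677485091146
```

View pics/w4.png

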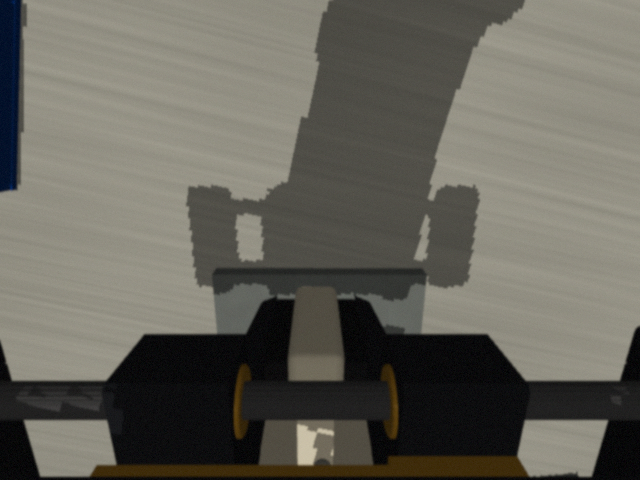

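View pics/s4c.png

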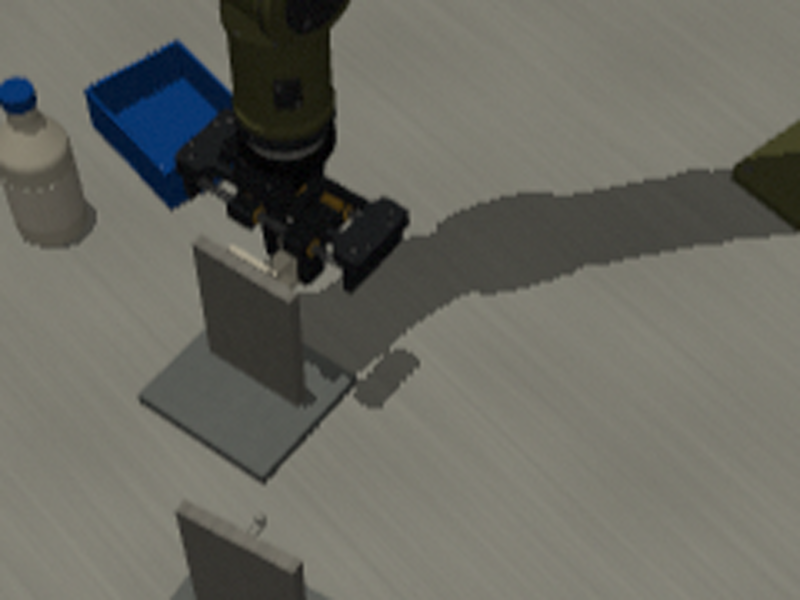

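The handle came up 13 mm with the tool, and the z force changed by about -2 N, which includes its weight. Now I'll draw it out along +tool x.

Request:
servo_tool([
  {"dx":0.12,"dy":0,"dz":0,"ax":0,"ay":0,"az":0,"hand":10},
  {"dx":0.25,"dy":0,"dz":0,"ax":0,"ay":0,"az":0,"hand":10},
])

```text
clock: 5.52
tool_pos: [0.5205, -0.2241, 0.119]
eef_rot: [-0.114, 0.994, 0.0, -0.0]
contact_force: [-0.9, -0.2, -1.8]
opening: 0.2
```

Request:
servo_tool([
  {"dx":0.15,"dy":0,"dz":0,"ax":0,"ay":0,"az":0,"hand":10},
  {"dx":0.3,"dy":0,"dz":0,"ax":0,"ay":0,"az":0,"hand":10},
  {"dx":0.5,"dy":0,"dz":0,"ax":0,"ay":0,"az":0,"hand":10},
  {"dx":0.8,"dy":0,"dz":0,"ax":0,"ay":0,"az":0,"hand":10},
  {"dx":0.8,"dy":0,"dz":-1.0,"ax":0,"ay":0,"az":0,"hand":10},
  {"dx":0.8,"dy":0,"dz":-2.0,"ax":0,"ay":0,"az":0,"hand":10},
  {"dx":0.8,"dy":0,"dz":-3.0,"ax":0,"ay":0,"az":0,"hand":10},
  {"dx":0.8,"dy":0,"dz":-3.0,"ax":0,"ay":0,"az":0,"hand":10},
])

```text
clock: 6.52
tool_pos: [0.4765, -0.2356, 0.3034]
eef_rot: [-0.113, 0.994, -0.002, 0.004]
contact_force: [0.3, -0.2, -2.0]
opening: 0.203
```

```bash
python3 - <<'E'
from h import *
s=r.get_state(); print(s['clock'],s['tool_pos'],s['contact_force'],s['moment'],s['opening']*88.1)
p,d,m=snap('wrist','w5');p,d,m=snap('scene','s5')
p,d,m=snap('top','t5'); C=cloud(d,m)
# jig base plate yaw & rack via dense fits
k=((C>[.55,.1,.122])&(C<[.9,.3,.15])).all(-1);P=C[k][:,:2].astype(np.float32); print(cv2.minAreaRect(P))
k=((C>[.55,.05,.007])&(C<[.95,.35,.02])).all(-1);P=C[k][:,:2].astype(np.float32); print(len(P),cv2.minAreaRect(P),P.min(0),P.max(0))
E
```

```text
6.525 [ 0.47645518 -0.23556355  0.30340233] [ 0.2916369  -0.20309002 -2.02214623] [ 0.04503447  0.02886442 -0.06402133] 17.90801893522985
((0.6857954859733582, 0.2074919044971466), (0.0709829032421112, 0.1665431708097458), 89.12894439697266)
3026 ((0.7488160133361816, 0.1996273696422577), (0.2991574704647064, 0.3970619738101959), 89.86517333984375) [0.5504517  0.05005011] [0.947212  0.3496034]
```

View pics/s5.png

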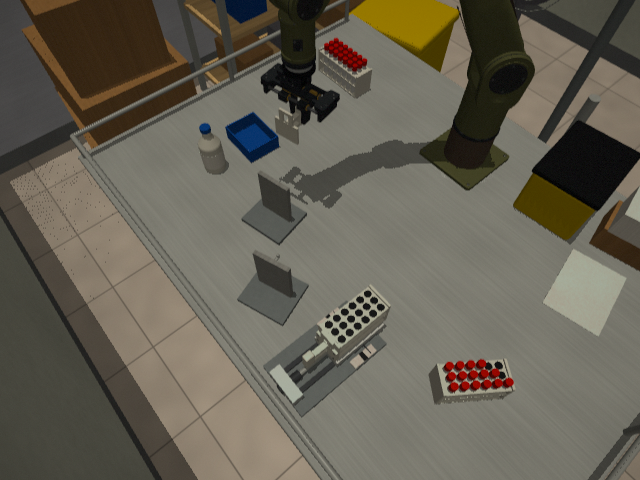

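View pics/w5.png

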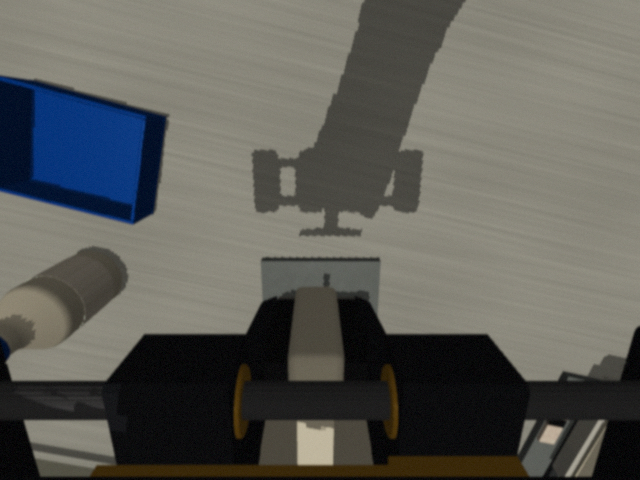

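The scene view shows the handle free in the gripper at (287,125), clear of the peg. Next I'll go above the rack for a close look.

```bash
python3 - <<'E'
from h import *
plan([.66,.21,.36],179.2); plan([.5,0,.36],186)
E
```

```text
dxyz [-4.704  6.522 -1.04 ] a [ 0.006 -0.024  2.306]
dxyz [-1.317  3.713 -1.034] a [ 0.007 -0.024  1.172]
```

Request:
servo_tool([
  {"dx":-0.3,"dy":0.8,"dz":-0.3,"ax":0,"ay":0,"az":0.3,"hand":10},
  {"dx":-0.6,"dy":1.6,"dz":-0.6,"ax":0,"ay":0,"az":0.6,"hand":10},
  {"dx":-0.9,"dy":2.5,"dz":-1.0,"ax":0,"ay":0,"az":0.9,"hand":10},
  {"dx":-1.3,"dy":3.4,"dz":-1.0,"ax":0,"ay":0,"az":1.2,"hand":10},
  {"dx":-1.9,"dy":4.1,"dz":-1.0,"ax":0,"ay":0,"az":1.5,"hand":10},
  {"dx":-2.5,"dy":4.8,"dz":-1.0,"ax":0,"ay":0,"az":1.8,"hand":10},
  {"dx":-3.2,"dy":5.5,"dz":-1.0,"ax":0,"ay":0,"az":2.1,"hand":10},
  {"dx":-3.9,"dy":6.1,"dz":-1.0,"ax":0,"ay":0,"az":2.3,"hand":10},
  {"dx":-4.5,"dy":6.4,"dz":-1.0,"ax":0,"ay":0,"az":2.3,"hand":10},
  {"dx":-4.7,"dy":6.5,"dz":-1.0,"ax":0,"ay":0,"az":2.3,"hand":10},
])

```text
clock: 7.92
tool_pos: [0.6611, 0.2111, 0.355]
eef_rot: [0.005, 1.0, -0.001, -0.002]
contact_force: [-0.2, -1.0, 0.4]
opening: 0.199
```

Request:
servo_tool([
  {"dx":0,"dy":0,"dz":0,"ax":0,"ay":0,"az":0,"hand":10},
  {"dx":0,"dy":0,"dz":0,"ax":0,"ay":0,"az":0,"hand":10},
  {"dx":0,"dy":0,"dz":0,"ax":0,"ay":0,"az":0,"hand":10},
])

```text
clock: 8.3
tool_pos: [0.6607, 0.2078, 0.3589]
eef_rot: [0.007, 1.0, -0.0, -0.0]
contact_force: [0.1, -0.2, -0.4]
opening: 0.197
```

```bash
python3 - <<'E'
from h import *
s=r.get_state(); print(s['clock'],s['tool_pos'],s['contact_force'],s['moment'],s['opening']*88.1)
p,d,m=snap('wrist','w6')
E
```

```text
8.3 [0.66070345 0.20782352 0.35891856] [ 0.05208846 -0.17854545 -0.405661  ] [-0.01667558  0.03812556  0.00081079] 17.337142575664082
```

View pics/w6.png

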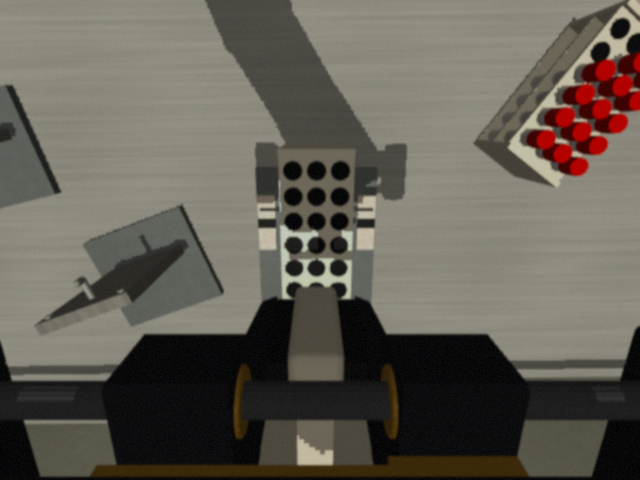

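Rack top spans columns 278–356 and rows 148–300, with its bare end at row 148. I'll fit its edges.

```bash
python3 - <<'E'
from h import *
p,d,m=load('w6'); C=cloud(d,m)
M=((C>[.55,.12,.118])&(C<[.76,.3,.15])).all(-1); M[295:]=False
print('rack top z',np.median(C[M][:,2]), 'table',np.median(C[20:120,330:450,2]))
T=np.array(m['pose'])
def onplane(u,v,z):
    c=np.stack([(u-m['cx'])/m['fx'],-(v-m['cy'])/m['fy'],-np.ones_like(u)],-1)@T[:3,:3].T
    return T[:3,3]+c*((z-T[2,3])/c[...,2])[...,None]
g=cv2.GaussianBlur(p.astype(np.float32).mean(2),(3,3),0)
# side edges: sub-pixel by depth mask boundary
L=[];Rr=[];E=[]
for v in range(160,285):
    c=np.where(M[v,250:390])[0]+250
    if len(c)>30: L.append((c.min()-.5,v));Rr.append((c.max()+.5,v))
for u in range(285,350):
    c=np.where(M[130:200,u])[0]+130
    if len(c): E.append((u,c.min()-.5))
for n,a,ax in(('L',L,0),('R',Rr,0),('E',E,1)):
    a=np.array(a); P=onplane(a[:,0],a[:,1],.133)[:,:2]
    f=cv2.fitLine(P.astype(np.float32),cv2.DIST_HUBER,0,1e-4,1e-4).ravel(); 
    print(n,len(a),f.round(4),np.degrees(np.arctan2(f[1],f[0])).round(2),'px',a[0],a[-1])
E
```

```text
rack top z 0.12699188229207856 table -0.0008795685281908217
L 125 [ 0.9999 -0.0135  0.6706  0.1741] -0.77 px [277.5 160. ] [281.5 284. ]
R 125 [ 0.9999 -0.0159  0.6737  0.2428] -0.91 px [354.5 160. ] [350.5 284. ]
E 65 [0.0026 1.     0.6016 0.2161] 89.85 px [285.  147.5] [349.  146.5]
```

```bash
python3 - <<'E'
from h import *
plan([.515,.2108,.2],179.16);plan([.515,.2108,.092],179.16)
E
```

```text
dxyz [2.43  0.015 2.654] a [-0.005 -0.002  0.009]
dxyz [2.43  0.016 4.454] a [-0.005 -0.002  0.009]
```

Request:
servo_tool([
  {"dx":0.6,"dy":0,"dz":0,"ax":0,"ay":0,"az":0,"hand":10},
  {"dx":1.4,"dy":0,"dz":0,"ax":0,"ay":0,"az":0,"hand":10},
  {"dx":2.1,"dy":0,"dz":0.1,"ax":0,"ay":0,"az":0,"hand":10},
  {"dx":2.43,"dy":0,"dz":0.6,"ax":0,"ay":0,"az":0,"hand":10},
  {"dx":2.43,"dy":0,"dz":1.4,"ax":0,"ay":0,"az":0,"hand":10},
  {"dx":2.43,"dy":0,"dz":2.2,"ax":0,"ay":0,"az":0,"hand":10},
  {"dx":2.43,"dy":0,"dz":3.0,"ax":0,"ay":0,"az":0,"hand":10},
  {"dx":2.43,"dy":0,"dz":3.7,"ax":0,"ay":0,"az":0,"hand":10},
  {"dx":2.43,"dy":0,"dz":4.2,"ax":0,"ay":0,"az":0,"hand":10},
  {"dx":2.43,"dy":0,"dz":4.4,"ax":0,"ay":0,"az":0,"hand":10},
])

```text
clock: 9.6
tool_pos: [0.5148, 0.2102, 0.0941]
eef_rot: [0.007, 1.0, -0.0, -0.001]
contact_force: [0.5, 0.9, -0.2]
opening: 0.198
```

Request:
servo_tool([
  {"dx":0,"dy":0,"dz":0,"ax":0,"ay":0,"az":0,"hand":10},
  {"dx":0,"dy":0,"dz":0,"ax":0,"ay":0,"az":0,"hand":10},
  {"dx":0,"dy":0,"dz":0,"ax":0,"ay":0,"az":0,"hand":10},
])

```text
clock: 9.98
tool_pos: [0.516, 0.2111, 0.0963]
eef_rot: [0.007, 1.0, 0.001, 0.001]
contact_force: [0.5, 1.0, -1.1]
opening: 0.2
```

```bash
python3 - <<'E'
from h import *
s=r.get_state(); print(s['clock'],s['tool_pos'],s['contact_force'],s['moment'],s['opening']*88.1)
plan([.5186,.2107,.091],179.16)
p,d,m=snap('top','t7')
cv2.imwrite('pics/t7c.png',cv2.resize(p[190:280,180:280],(660,594),interpolation=cv2.INTER_CUBIC)[:,:,::-1])
p,d,m=snap('scene','s7')
cv2.imwrite('pics/s7c.png',cv2.resize(p[260:400,290:470],(771,600),interpolation=cv2.INTER_CUBIC)[:,:,::-1])
p,d,m=snap('wrist','w7')
E
```

```text
9.975 [0.51604391 0.21106101 0.09630914] [ 0.54299836  1.00988975 -1.05355347] [0.01968238 0.04352668 0.00927703] 17.585324787314736
dxyz [-0.043 -0.006  0.089] a [0.011 0.019 0.013]
```

View pics/t7c.png

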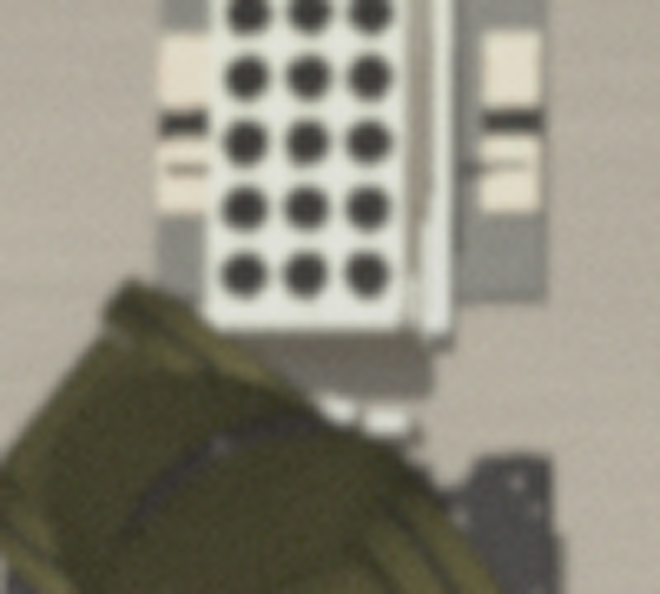

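View pics/s7c.png

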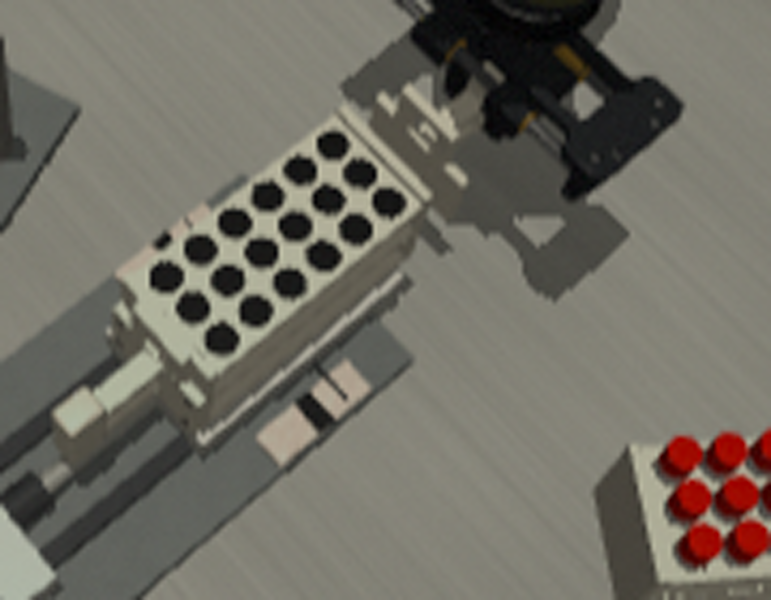

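View pics/w7.png

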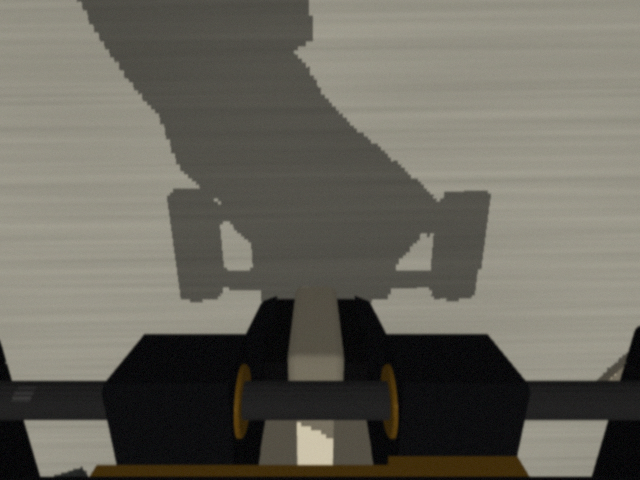

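Request:
servo_tool([
  {"dx":0,"dy":0,"dz":0.08,"ax":0,"ay":0,"az":0,"hand":10},
  {"dx":0,"dy":0,"dz":0.08,"ax":0,"ay":0,"az":0,"hand":10},
  {"dx":0,"dy":0,"dz":0.08,"ax":0,"ay":0,"az":0,"hand":10},
  {"dx":0,"dy":0,"dz":0.08,"ax":0,"ay":0,"az":0,"hand":10},
  {"dx":0,"dy":0,"dz":0.08,"ax":0,"ay":0,"az":0,"hand":10},
])

```text
clock: 10.75
tool_pos: [0.5154, 0.2108, 0.0903]
eef_rot: [0.007, 1.0, 0.0, 0.0]
contact_force: [-0.6, -0.2, -1.0]
opening: 0.203
```

```bash
python3 - <<'E'
from h import *
s=r.get_state(); print(s['clock'],s['tool_pos'],s['contact_force'],s['moment'],s['opening']*88.1)
plan([.5186,.2107,.091],179.16)
p,d,m=snap('scene','s8'); C=cloud(d,m)
c=p[270:320,355:405]; cv2.imwrite('pics/s8c.png',cv2.resize(c,(600,600),interpolation=cv2.INTER_NEAREST)[:,:,::-1])
# height map listing: print ear/shoulder points
for v in range(272,306,3):
    print(v,' '.join('%3d/%3d/%3d'%tuple((C[v,u]*1000).round().astype(int)) for u in range(370,402,3)))
E
```

```text
10.75 [0.51536732 0.21077471 0.09033553] [-0.58663065 -0.18591967 -0.95844919] [ 0.08295377 -0.05222024 -0.00205502] 17.897270534777647
dxyz [-0.054 -0.001 -0.011] a [0.001 0.001 0.016]
272 521/110/ -1 517/117/  3 510/122/  2 503/126/  1 498/132/  1 489/136/ -4 549/180/138 550/188/150 546/194/154 537/196/147 539/205/162
275 528/117/  0 524/123/  4 516/128/  1 509/133/ -1 504/139/  1 497/144/  1 491/149/  0 551/191/140 543/194/135 542/202/145 535/205/142
278 533/123/ -3 528/128/ -2 522/134/  0 517/140/  1 511/145/  2 503/149/ -2 498/156/  2 490/160/ -1 528/189/ 92 526/195/ 99 543/212/147
281 539/129/ -5 534/135/ -2 529/141/  0 522/145/ -2 517/152/  2 569/191/132 503/161/ -1 499/167/  2 527/191/ 76 525/198/ 85 528/207/103
284 547/137/  1 1003/445/1099 535/147/  1 572/179/ 99 523/158/  2 573/196/129 569/201/131 1003/445/1099 497/178/ -2 537/207/ 97 531/211/ 97
287 607/179/131 548/149/  2 541/154/  0 574/183/ 93 573/190/104 574/198/117 574/206/131 570/212/134 547/207/ 94 542/212/ 96 535/216/ 93
290 610/183/126 609/190/135 574/176/ 64 574/185/ 78 575/193/ 93 572/200/100 564/203/ 95 573/216/127 568/220/128 548/218/ 95 528/215/ 64
293 617/190/130 610/194/126 608/200/133 574/187/ 65 574/196/ 79 574/203/ 91 571/210/ 98 574/219/118 574/226/129 538/216/ 62 505/208/  1
296 621/194/125 616/199/126 611/204/129 608/210/134 575/198/ 66 575/207/ 81 574/214/ 92 574/222/105 575/229/119 516/208/ -2 513/214/  4
299 627/200/127 622/205/129 616/210/128 611/214/127 608/220/133 575/209/ 67 574/216/ 78 574/224/ 91 571/230/ 98 523/214/  1 516/219/ -2
302 632/206/127 626/210/126 621/215/126 616/219/127 611/224/128 609/230/136 575/219/ 66 576/228/ 82 575/235/ 94 571/240/ 96 523/225/ -1
305 637/211/125 632/216/127 624/219/121 623/226/131 616/229/127 610/234/127 608/239/133 575/230/ 67 574/237/ 79 573/244/ 90 531/232/  4
```

View pics/s8c.png

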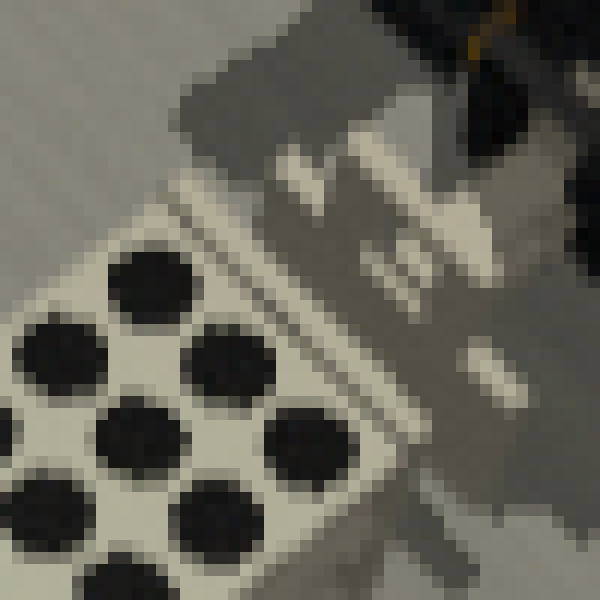

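```bash
python3 - <<'E'
from h import *
p,d,m=load('s8'); C=cloud(d,m)
def rng(lo,hi,n):
    k=((C>lo)&(C<hi)).all(-1);P=C[k]; print(n,len(P),P.min(0).round(4),P.max(0).round(4)); return P
F=rng([.567,.15,.06],[.581,.27,.094],'face lower'); rng([.567,.15,.075],[.581,.27,.094],'face mid')
Ear=rng([.566,.15,.104],[.581,.27,.145],'ear')
L=rng([.6,.15,.128],[.6125,.27,.145],'lip'); rng([.62,.15,.115],[.74,.27,.145],'racktop')
# plane fit of face
for n,P in(('face',F),('ear',Ear)):
    P=P[abs(P[:,0]-np.median(P[:,0]))<.003]; A=np.c_[P[:,1]-.21,P[:,2]-.09,np.ones(len(P))]; print(n,np.linalg.lstsq(A,P[:,0],rcond=None)[0])
# ear top
for y in np.arange(.185,.24,.01):
    e=Ear[(abs(Ear[:,1]-y)<.005)]; l=L[abs(L[:,1]-y)<.005]; print(round(y,3),e[:,2].max() if len(e) else None, np.percentile(l[:,2],80) if len(l) else None, np.median(l[:,0]) if len(l) else None)
E
```

```text
face lower 147 [0.5682 0.1747 0.0607] [0.577  0.2454 0.094 ]
face mid 92 [0.5682 0.1755 0.075 ] [0.5769 0.245  0.094 ]
ear 97 [0.5672 0.1903 0.1041] [0.5762 0.2299 0.1362]
lip 99 [0.6026 0.174  0.1284] [0.6119 0.2438 0.1364]
racktop 1529 [0.62   0.1721 0.1204] [0.74   0.244  0.1326]
face [ 0.01101494 -0.01265296  0.57440674]
ear [ 0.0136152  -0.03342163  0.5749596 ]
0.185 None 0.13311163202402335 0.606441256321893
0.195 0.13615410485648904 0.13222945049854107 0.6079463499517599
0.205 0.13344968500538978 0.1340379592030303 0.6060762720652679
0.215 0.13492918146194444 0.13404410861269095 0.6074339351821885
0.225 0.13419875200614828 0.13331987543227825 0.6077478108582646
0.235 None 0.1342172030741107 0.6085791082541672
```

Request:
servo_tool([
  {"dx":-0.1,"dy":-0.005,"dz":0,"ax":0,"ay":0,"az":0.015,"hand":10},
  {"dx":-0.2,"dy":-0.005,"dz":0,"ax":0,"ay":0,"az":0.015,"hand":10},
  {"dx":-0.3,"dy":-0.005,"dz":0,"ax":0,"ay":0,"az":0.015,"hand":10},
  {"dx":-0.4,"dy":-0.005,"dz":0,"ax":0,"ay":0,"az":0.015,"hand":10},
  {"dx":-0.4,"dy":-0.005,"dz":0,"ax":0,"ay":0,"az":0.015,"hand":10},
  {"dx":-0.4,"dy":-0.005,"dz":0,"ax":0,"ay":0,"az":0.015,"hand":10},
])

```text
clock: 11.55
tool_pos: [0.5391, 0.2102, 0.0903]
eef_rot: [0.007, 1.0, 0.0, -0.0]
contact_force: [0.2, 1.2, -0.2]
opening: 0.205
```

```bash
python3 - <<'E'
from h import *
s=r.get_state(); print(s['clock'],s['tool_pos'],s['contact_force'],s['moment'],s['opening']*88.1)
plan([.5436,.2103,.091],179.16)
p,d,m=snap('scene','s9'); C=cloud(d,m)
c=p[260:380,310:410]; cv2.imwrite('pics/s9c.png',cv2.resize(c,(500,600),interpolation=cv2.INTER_CUBIC)[:,:,::-1])
p,d,m=snap('top','t9'); cv2.imwrite('pics/t9c.png',cv2.resize(p[190:280,180:280],(660,594),interpolation=cv2.INTER_CUBIC)[:,:,::-1])
E
```

```text
11.55 [0.53907508 0.21016502 0.0902542 ] [ 0.23016713  1.23408481 -0.22262438] [ 0.01279439 -0.00586002  0.04439002] 18.024097593867936
dxyz [-0.075  0.003 -0.012] a [ 0.    -0.004  0.002]
```

View pics/s9c.png

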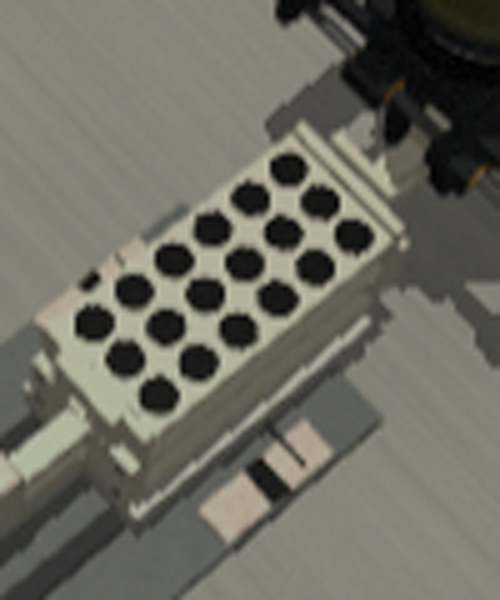

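View pics/t9c.png

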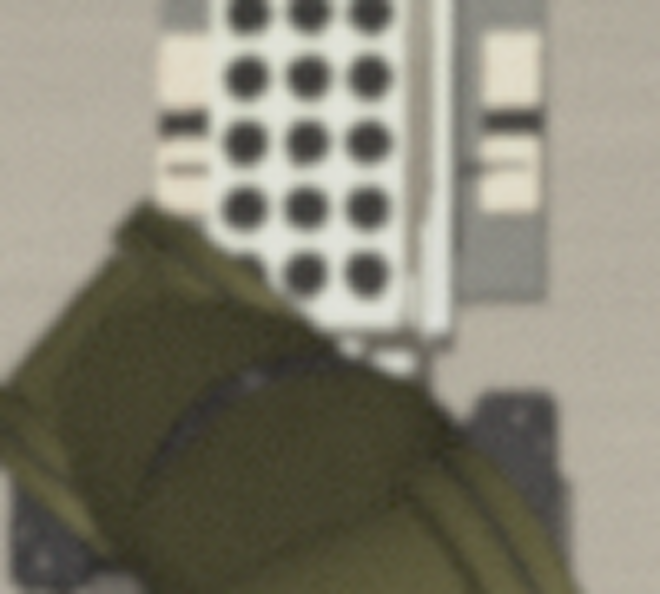

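A gap of a few mm is left, with the pointers at rest in front of the bands. Next, a gentle advance to contact.

Request:
servo_tool([
  {"dx":-0.04,"dy":0,"dz":0,"ax":0,"ay":0,"az":0,"hand":10},
  {"dx":-0.08,"dy":0,"dz":0,"ax":0,"ay":0,"az":0,"hand":10},
  {"dx":-0.12,"dy":0,"dz":0,"ax":0,"ay":0,"az":0,"hand":10},
  {"dx":-0.16,"dy":0,"dz":0,"ax":0,"ay":0,"az":0,"hand":10},
  {"dx":-0.16,"dy":0,"dz":0,"ax":0,"ay":0,"az":0,"hand":10},
  {"dx":-0.16,"dy":0,"dz":0,"ax":0,"ay":0,"az":0,"hand":10},
])

```text
clock: 12.4
tool_pos: [0.5485, 0.2099, 0.0902]
eef_rot: [0.007, 1.0, -0.0, -0.0]
contact_force: [-2.5, 0.1, -1.3]
opening: 0.203
```

```bash
python3 - <<'E'
from h import *
s=r.get_state(); print(s['clock'],s['tool_pos'],s['contact_force'],s['moment'],s['opening']*88.1)
plan([.5436,.2103,.091],179.16)
p,d,m=snap('scene','s10'); C=cloud(d,m)
c=p[260:380,310:410]; cv2.imwrite('pics/s10c.png',cv2.resize(c,(500,600),interpolation=cv2.INTER_CUBIC)[:,:,::-1])
p,d,m=snap('top','t10'); cv2.imwrite('pics/t10c.png',cv2.resize(p[190:280,180:280],(660,594),interpolation=cv2.INTER_CUBIC)[:,:,::-1])
E
```

```text
12.4 [0.5485376  0.20994783 0.09021233] [-2.50153916  0.10827362 -1.26669005] [-0.01277243  0.44400734  0.07408704] 17.851789007743257
dxyz [ 0.082  0.005 -0.013] a [-0.002 -0.007  0.002]
```

View pics/s10c.png

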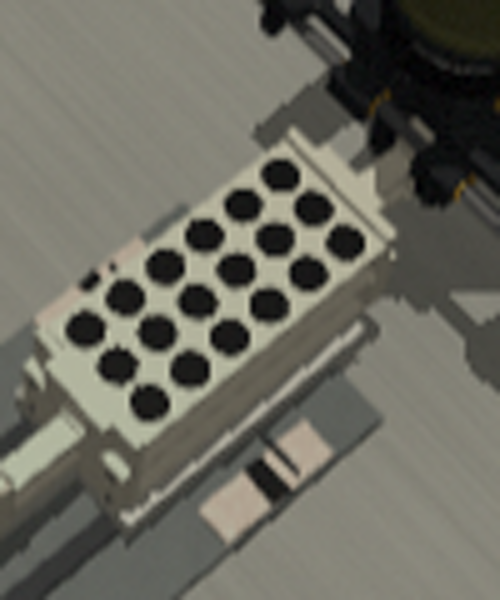

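View pics/t10c.png

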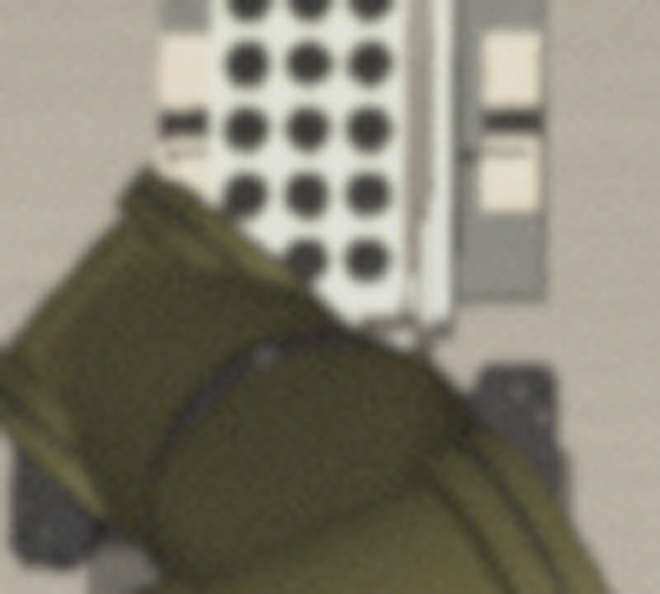

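Contact is made, flush at the ear, with 2.5 N. The pointers have moved about 5 mm and need about 13 mm more.

Request:
servo_tool([
  {"dx":-0.04,"dy":0,"dz":0,"ax":0,"ay":0,"az":0,"hand":10},
  {"dx":-0.08,"dy":0,"dz":0,"ax":0,"ay":0,"az":0,"hand":10},
  {"dx":-0.12,"dy":0,"dz":0,"ax":0,"ay":0,"az":0,"hand":10},
  {"dx":-0.16,"dy":0,"dz":0,"ax":0,"ay":0,"az":0,"hand":10},
  {"dx":-0.2,"dy":0,"dz":0,"ax":0,"ay":0,"az":0,"hand":10},
  {"dx":-0.22,"dy":0,"dz":0,"ax":0,"ay":0,"az":0,"hand":10},
  {"dx":-0.22,"dy":0,"dz":0,"ax":0,"ay":0,"az":0,"hand":10},
  {"dx":-0.22,"dy":0,"dz":0,"ax":0,"ay":0,"az":0,"hand":10},
])

```text
clock: 13.5
tool_pos: [0.5603, 0.2096, 0.0902]
eef_rot: [0.007, 1.0, -0.001, -0.002]
contact_force: [-7.1, -1.7, 3.7]
opening: 0.199
```

```bash
python3 - <<'E'
from h import *
s=r.get_state(); print(s['clock'],s['tool_pos'],s['contact_force'],s['moment'],s['opening']*88.1)
plan([.5616,.21,.091],179.16)
p,d,m=snap('scene','s11'); C=cloud(d,m)
a=cv2.resize(p[275:315,340:390],(750,600),interpolation=cv2.INTER_CUBIC)
c=p[260:380,310:410]; cv2.imwrite('pics/s11c.png',cv2.resize(c,(500,600),interpolation=cv2.INTER_CUBIC)[:,:,::-1]); cv2.imwrite('pics/s11d.png',a[:,:,::-1])
k=((C>[.605,.15,.1])&(C<[.64,.27,.15])).all(-1);P=C[k]
for x in np.arange(.608,.64,.003):
    q=P[abs(P[:,0]-x)<.0015]
    if len(q): print(round(x,3),len(q),q.min(0).round(4),q.max(0).round(4))
p,d,m=snap('top','t11'); cv2.imwrite('pics/t11c.png',cv2.resize(p[190:280,180:280],(660,594),interpolation=cv2.INTER_CUBIC)[:,:,::-1])
print(r.get_state()['contact_force'])
E
```

```text
13.5 [0.56027983 0.20963427 0.0901849 ] [-7.06326868 -1.73646994  3.70302885] [-0.07894641  1.22519137  0.14260036] 17.527093691864906
dxyz [-0.022  0.006 -0.014] a [-0.011 -0.033  0.009]
0.611 1 [0.6124 0.2123 0.1269] [0.6124 0.2123 0.1269]
0.614 16 [0.6129 0.1899 0.1248] [0.6155 0.2287 0.1348]
0.617 16 [0.6155 0.1907 0.1276] [0.6183 0.2292 0.1353]
0.62 31 [0.6188 0.1736 0.1291] [0.6215 0.2434 0.1353]
0.623 54 [0.6215 0.1753 0.1031] [0.6244 0.2445 0.1383]
0.626 55 [0.6245 0.1738 0.1025] [0.6275 0.2437 0.1354]
0.629 36 [0.6276 0.1745 0.1228] [0.6305 0.2433 0.131 ]
0.632 38 [0.6306 0.1745 0.1238] [0.6334 0.2402 0.1301]
0.635 32 [0.6335 0.174  0.1247] [0.6365 0.2441 0.131 ]
0.638 36 [0.6365 0.1743 0.1228] [0.6394 0.2438 0.1309]
[-7.56361043 -0.81110521  3.19818054]
```

View pics/s11c.png

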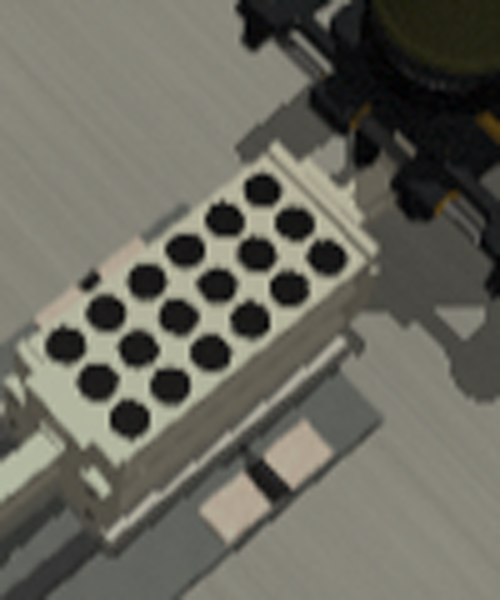

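View pics/s11d.png

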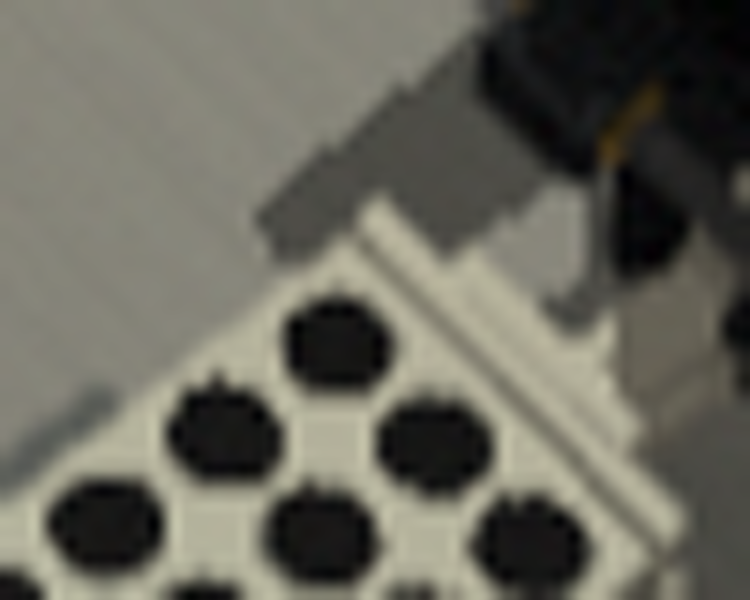

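View pics/t11c.png

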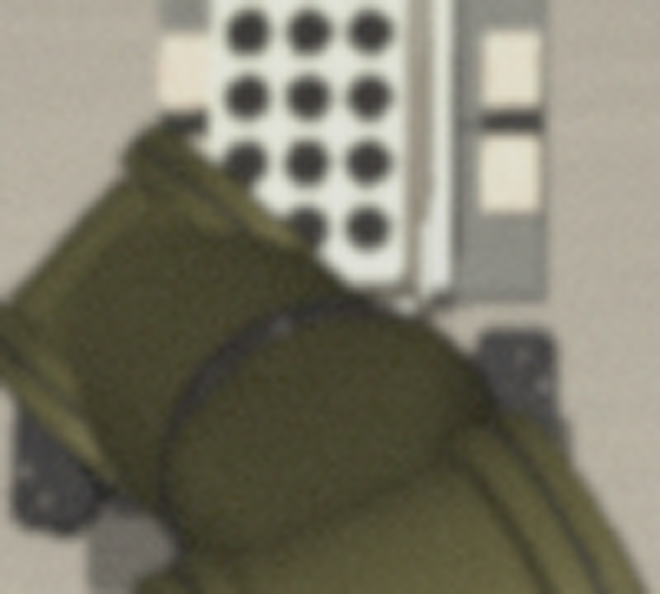

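The pointers are inside the dark bands, at about 16.5 mm by top hole shift and 7.1–7.6 N. There is a small upward friction load (handle ~0.8 mm low), so I'll add 2 mm of push and ease up slightly.

Request:
servo_tool([
  {"dx":-0.015,"dy":0,"dz":-0.005,"ax":0,"ay":0,"az":0,"hand":10},
  {"dx":-0.03,"dy":0,"dz":-0.01,"ax":0,"ay":0,"az":0,"hand":10},
  {"dx":-0.03,"dy":0,"dz":-0.01,"ax":0,"ay":0,"az":0,"hand":10},
  {"dx":-0.03,"dy":0,"dz":-0.01,"ax":0,"ay":0,"az":0,"hand":10},
  {"dx":-0.03,"dy":0,"dz":-0.01,"ax":0,"ay":0,"az":0,"hand":10},
  {"dx":-0.03,"dy":0,"dz":-0.01,"ax":0,"ay":0,"az":0,"hand":10},
])

```text
clock: 14.35
tool_pos: [0.5614, 0.2096, 0.0903]
eef_rot: [0.007, 1.0, -0.001, -0.002]
contact_force: [-8.7, -1.3, 0.0]
opening: 0.204
```

```bash
python3 - <<'E'
from h import *
s=r.get_state(); print(s['clock'],s['tool_pos'],s['contact_force'],s['moment'],s['opening']*88.1)
plan([.5616,.21,.091],179.16)
p,d,m=snap('scene','s12'); C=cloud(d,m)
cv2.imwrite('pics/s12c.png',np.hstack([cv2.resize(p[340:375,345:385],(400,350),interpolation=cv2.INTER_CUBIC),cv2.resize(p[280:315,355:395],(400,350),interpolation=cv2.INTER_CUBIC)])[:,:,::-1])
F=[s['contact_force']]
p0,d0,m0=load('t9')
for i in range(3):
    p,d,m=snap('top',f't12{i}'); F.append(r.get_state()['contact_force'])
g=lambda q:cv2.cvtColor(q,cv2.COLOR_RGB2GRAY)
tpl=g(p0)[172:232,212:240]
res=cv2.matchTemplate(g(p)[150:245,205:247],tpl,cv2.TM_CCOEFF_NORMED)
print(np.mean(F,0))
a=cv2.resize(g(p0)[165:225,212:240],None,fx=8,fy=8,interpolation=cv2.INTER_CUBIC).astype(np.float32)
b=cv2.resize(g(p),None,fx=8,fy=8,interpolation=cv2.INTER_CUBIC).astype(np.float32)[140*8:235*8,208*8:244*8]
# match upper portion, not covered by the arm
for rows in((0,40),(0,50)):
    r2=cv2.matchTemplate(b,a[rows[0]*8:rows[1]*8],cv2.TM_CCOEFF_NORMED); _,v,_,l=cv2.minMaxLoc(r2)
    sh=(165-140)-l[1]/8; print('score',v,'shift px',sh,'mm',sh*1.44/.6195)
E
```

```text
14.35 [0.56135896 0.20963937 0.0902958 ] [-8.69228144 -1.31189554  0.01683297] [0.03240901 1.25930892 0.10968049] 17.95703237970783
dxyz [-0.004  0.006 -0.012] a [-0.014 -0.047  0.01 ]
[-8.69427288 -0.77276882  0.93729783]
score 0.9941121935844421 shift px 7.25 mm 16.85230024213075
score 0.9936596155166626 shift px 7.25 mm 16.85230024213075
```

View pics/s12c.png

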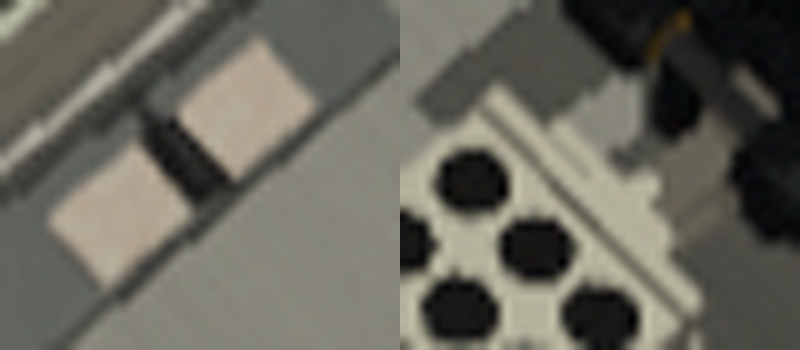

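Holding at 8.7 N with about 17 mm of travel and the pointers in the dark bands. I'll hold briefly to confirm it's steady, then hand in.

Request:
servo_tool([
  {"dx":0,"dy":0,"dz":0,"ax":0,"ay":0,"az":0,"hand":10},
  {"dx":0,"dy":0,"dz":0,"ax":0,"ay":0,"az":0,"hand":10},
  {"dx":0,"dy":0,"dz":0,"ax":0,"ay":0,"az":0,"hand":10},
  {"dx":0,"dy":0,"dz":0,"ax":0,"ay":0,"az":0,"hand":10},
  {"dx":0,"dy":0,"dz":0,"ax":0,"ay":0,"az":0,"hand":10},
  {"dx":0,"dy":0,"dz":0,"ax":0,"ay":0,"az":0,"hand":10},
])

```text
clock: 15.3
tool_pos: [0.5613, 0.2096, 0.0903]
eef_rot: [0.007, 1.0, -0.001, -0.002]
contact_force: [-8.8, -0.5, 1.7]
opening: 0.197
```

```bash
python3 - <<'E'
from h import *
s=r.get_state(); print(s['clock'],s['tool_pos'],s['contact_force'],s['opening']*88.1)
p,d,m=snap('scene','s13'); C=cloud(d,m)
k=((C>[.60,.15,.1])&(C<[.645,.27,.15])).all(-1);P=C[k]
e=P[(P[:,0]>.612)&(P[:,0]<.6175)]; l=P[(P[:,0]>.6205)&(P[:,0]<.628)&(P[:,2]>.128)]
print('ear y',e[:,1].min(),e[:,1].max(),'z',np.percentile(e[:,2],80),'rack lip y',l[:,1].min(),l[:,1].max(),'z',np.percentile(l[:,2],80))
F=s['contact_force']
if 7.5<-F[0]<11: print(r.finish_job())
E
```

```text
15.3 [0.56134536 0.20962819 0.0902857 ] [-8.77842146 -0.54275528  1.67092091] 17.349487127010725
ear y 0.19006722197673076 0.22923153438435537 z 0.13345613742434498 rack lip y 0.17443206194070277 0.2436363703992365 z 0.13404770111231684
the job is handed in; nothing more can be done
None
```

I lifted the handle 13 mm off the peg of the nearer hanger, drew it straight out, and pressed its flat face against the rack's bare end. I handed the job in at about 15.3 s, still gripping (set to 45 N) and still pushing.

**Last checks:**
- **Push:** a steady 8.8 N, with the tool not moving over the last 0.75 s of holding.
- **Carriage:** about 17 mm of travel by the top camera, slightly below the 17.5 mm that 8.8 N implies. In the last scene picture, before the final hold, the visible pointer stood in its dark band. The other pointer was partly hidden by the arm.
- **Centring:** the ear's middle is within about 1 mm of the rack's middle, at y 0.2096 against 0.2090.
- **Height:** the top edges agree within about 1 mm by camera. The tool height suggests the handle sits at most 0.8 mm low.
- **Squareness:** the tool pitched about 0.3° under load, and I left that uncorrected. A vertical force of about 1–2 N also remained on the tool.

The arm never went near the bystanders and no force reading suggested contact with them. I did not inspect them separately at the end.

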